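Load a phone into the UV curing box

TASK

Put the phone in the yellow case into the UV curing box so its screen glue can set: pull the box's front door all the way down, slide the phone lengthwise and screen up between the two guide rails on the chamber floor until it is fully home against the stop, then push the door back up fully shut. Leave the red phone, the bottle and the basket where they are.

Things in the scene. Friction and masses are not known exactly. Their poses are not given: they have to be found in the camera images.
- phone: Phone in a yellow case, black screen on top, a slab 130 (x, length) x 64 (y, width) x 11 (z) mm, about 0.2 kg, lying flat. Origin: centre of its underside; x along its length, z up out of the screen. Either short end may go in first.
- curing_box: White box fixed on the mat, 170 deep (x) x 160 wide (y) x 145 mm high, clear amber roof. Origin: at its bottom, under the middle of its mouth; its +x points into the box, -x out of the mouth (roughly towards the robot), z up. Chamber floor 45 mm, underside of roof 140 mm above the origin; side walls 8 mm thick, mouth open from floor to roof when the door is down.
- door (a joint): Angle (rad) of the box's grey front door, hinged along its bottom edge: 0 = shut, upright (may start ajar); 1.57 = fully down, level before the mouth, at its end stop. The stiff hinge stays where it is left (about 4 N at the handle). Panel 160 wide x 100 high x 12 mm thick; open, its inner face is a shelf 46.5 mm above the box's origin, 1.5 mm above the chamber floor.
- door_hinge (a point): Middle of the door's hinge line, at the mouth: 46.5 mm above the box's origin; the hinge line runs along the box's y.
- door_handle (a point): Middle of the door's red handle bar: round, 10 mm thick, between two posts 110 mm apart, parallel to the hinge, in the plane of the door; 148 mm from the hinge, 6 mm outward of the door's inner face, 43 mm of free gap to the panel. Shut, it stands above the box's front edge; open, it lies about 40 mm above the box's origin. It can be pinched from above at any door angle.
- slot_mouth (a point): Point on the chamber floor at the mouth (x = 0 of the box), midway between two dark blue guide rails 67 mm apart (inner faces), 16 mm high, running inward from 16 to 142 mm past the mouth. A lip 16 to 19 mm above the floor reaches 6 mm in over each side. Flared guides, 2 to 18 mm past the mouth, widen the entry to about 75 mm.
- slot_end (a point): Point on the chamber floor at the face of the stop, midway between the rails, 142 mm in from the mouth. A phone fully home touches the stop: its origin is then 77 mm and its outer end 12 mm inside the mouth.
- red_phone: Another phone in a red case, 145 x 70 x 10 mm, lying flat; not to be used. Origin: centre of its underside.
- bottle: White bottle with a blue cap, 48 mm across, 110 mm high, standing. Origin: centre of its underside.
- basket: Purple open basket, 140 x 100 x 60 mm. Origin: centre of its underside.
Things that resemble listed ones, but are neither listed nor needed, are in the scene too. Several things have the shape of the curing_box; the one meant has the colours described above. What is shaped like the phone but orange is not meant.

How it is judged:
By the outcome, as a careful person would: the job done as asked, in the order asked, and still so for the second after the job is handed in, with the robot touching nothing.
It also fails if it takes over 72 s, if anything falls off the work surface, if the arm or the gripper's body presses on something with over 40 N, if the wrist force passes 120 N, or if a joint passes its speed limit or range.

ROBOT

A 6-joint arm with a two-finger parallel gripper is mounted at the origin on the work surface. World frame = base frame: x ahead of the robot, y to its left, z up, the work surface at z = 0. Lengths are in mm, angles in rad, forces in N, time in s.
With the tool pointing down it reaches from about 275 to 825 mm from the base axis. Payload 5.2 kg.
Tool frame: the origin (TCP) lies at the very end of the fingers, on their centre line; the grasp point (between the pads) lies 19 mm behind it; z points along the fingers, y is the line along which they close (so a half turn about z gives the same grasp; the last joint's range is limited). The gripper opens to 93 mm and grips with 3 to 60 N. Pads are 15 mm wide; open, the fingers measure 128 mm over their backs; the gripper's body (75 mm by 188 mm) begins 65 mm behind the grasp point.
Start: joints at [1.002, 0.259, 1.535, -0, 1.348, -0.203], TCP at [196.712, 513.624, 218.653] pointing down, gripper open.
Joint ranges: [-3.14, 3.14], [-0.91, 2.08], [0.19, 2.58], [-1.22, 4.36], [0.22, 2.71], [-3.12, 3.12]. Speed limits (rad/s): [2.57, 2.57, 3.14, 3.14, 3.14, 3.14].

INTERFACE

Orientations are given as [roll, pitch, yaw] about the fixed x, y, z axes, in that order (R = Rz(yaw) Ry(pitch) Rx(roll)).
In Python, from bench import robot gives the robot as it stands. The module is installed in compiled form; this text tells all that it offers. Calls block until the motion is done:
- robot.move_ptp(position, orientation): joint-space move of the TCP to a pose.
- robot.move_linear(position, ori=None, speed=150, f_stop=None): straight line of the TCP; ori=None keeps the orientation; speed is the mean speed in mm/s. With f_stop (N) it stops when the force on the tool has changed by that much, and returns True; else False.
- robot.move_j(angles): joint-space move.
- robot.move_gripper(opening): opening from 0.0 (shut) to 1.0 (fully open); the grip force is fixed at half the most; returns when the fingers have stopped.
- robot.sleep(seconds).
- robot.inverse_kinematics(position, orientation): joint angles nearest the present ones, or None.
- robot.get_image(name): name is "scene" or "top"; returns a dict with "img" (420x560x3 uint8, blue, green, red), "fovy" (degrees; the focal length in pixels is half the picture's height over the tangent of half this angle, whatever the lens; pixels are square), "cx", "cy" (the principal point, pixels), "k1" (the pictures are not rectified: a ray, as slopes to the right and down, at radius r is drawn at 1 + k1 r^2 times it, then the intrinsics apply), "eye" and "orientation" of the camera in the world. Camera axes: x right, y down, z forward; pixel columns grow to the right and rows downward; lengths in mm; the calibration is good to about 2 mm. A picture is of the moment at which its call begins. There is no depth.
A pose or a line that the arm cannot do raises robot.MotionError and nothing moves.
- robot.hand_in(): hands the job in; it is judged then, once.
Readings, each from a call of its own:
- robot.current_t(): time.
- robot.current_qpos(): joint angles.
- robot.current_joint_vel(): joint speeds.
- robot.current_joint_efforts(): joint torques, N m.
- robot.current_tcp_pos(): TCP position.
- robot.current_eef_rot(): TCP orientation.
- robot.current_contact_force(): force on the tool from outside, world axes, zero at the start.
- robot.current_ft_torque(): the same for the moment, N m.
- robot.current_gripper_width(): opening from 0.0 (shut) to 1.0 (fully open).
- robot.current_finger_force(): force on a finger pad.
Only numpy, scipy, OpenCV 4.12 (cv2) and the standard library are available. Lean on these libraries where they do the work, as an engineer would, in place of code of your own. Each camera call takes 0.05 s, during which the arm holds its last target. There are 200 camera calls.

## Working session

There is one attempt and no reset: what is moved stays moved. The work goes in short steps, each a Python script; the robot and the scene stay as the last script left them, time stands still between calls to the robot, and variables do not carry over. Pictures are saved under pics/ and viewed, at most 10 in all, crops included, and the job is handed in when it is done.

```bash
mkdir -p pics; cat > h.py <<'E'
import numpy as np, cv2
from bench import robot
from scipy.spatial.transform import Rotation as R
def shot(n,save=None):
    d=robot.get_image(n)
    if save: cv2.imwrite('pics/'+save,d['img'])
    return d
def rays(d,px):
    px=np.atleast_2d(np.array(px,float)); f=d['img'].shape[0]/2/np.tan(np.radians(d['fovy'])/2)
    K=np.array([[f,0,d['cx']],[0,f,d['cy']],[0,0,1]])
    u=cv2.undistortPoints(px.reshape(-1,1,2),K,np.array([d['k1'],0,0,0,0.])) .reshape(-1,2)
    # model: drawn = ray*(1+k1 r^2), same as OpenCV k1
    o=np.array(d['orientation'],float)
    M=o if o.shape==(3,3) else R.from_euler('xyz',o).as_matrix()
    return np.array(d['eye'],float),(M@np.c_[u,np.ones(len(u))].T).T
def onz(d,px,z):
    e,r=rays(d,px); return e+r*((z-e[2])/r[:,2])[:,None]
def proj(d,P):
    P=np.atleast_2d(np.array(P,float)); f=d['img'].shape[0]/2/np.tan(np.radians(d['fovy'])/2)
    o=np.array(d['orientation'],float); M=o if o.shape==(3,3) else R.from_euler('xyz',o).as_matrix()
    c=(P-d['eye'])@M; s=c[:,:2]/c[:,2:]; r2=(s**2).sum(1)[:,None]
    return s*(1+d['k1']*r2)*f+[d['cx'],d['cy']]
E
python3 - <<'E'
from h import *
for n in('top','scene'):
    d=shot(n,n+'0.png'); print(n,{k:v for k,v in d.items() if k!='img'})
    hsv=cv2.cvtColor(d['img'],cv2.COLOR_BGR2HSV)
    for nm,lo,hi in(('yellow',(22,110,80),(34,255,255)),('orange',(8,130,80),(21,255,255)),('red',(0,130,60),(7,255,255)),('blue',(100,120,30),(130,255,255))):
        m=cv2.inRange(hsv,lo,hi)
        for c in cv2.findContours(m,0,2)[0]:
            if cv2.contourArea(c)>40: print(nm,cv2.contourArea(c),cv2.minAreaRect(c))
E
```

```text
top {'fovy': 48.447207829007155, 'cx': 284.3754557406324, 'cy': 207.8019052372824, 'k1': -0.0893925888203873, 'eye': array([ 269.26027526,   12.15405324, 1409.45157853]), 'orientation': array([-2.97051924,  0.02679787, -1.5934419 ])}
yellow 827.0 ((349.76947021484375, 223.5320587158203), (21.065052032470703, 42.629676818847656), 2.385944128036499)
orange 146.0 ((34.0, 410.5), (18.0, 17.0), 0.0)
orange 1082.5 ((57.95871353149414, 366.6376037597656), (50.75982666015625, 25.658344268798828), 43.2642936706543)
orange 156030.5 ((295.0, 245.5), (347.0, 528.0), 90.0)
red 72.5 ((359.257080078125, 128.43702697753906), (22.61309814453125, 10.140402793884277), 59.534454345703125)
red 341.5 ((340.33624267578125, 127.78449249267578), (35.584049224853516, 17.06983757019043), 66.80140686035156)
red 42.0 ((351.55657958984375, 107.9069595336914), (17.459129333496094, 6.524518013000488), 64.98310089111328)
blue 592.0 ((349.75799560546875, 223.55030822753906), (16.986417770385742, 38.609127044677734), 2.2906100749969482)
blue 53.5 ((384.64654541015625, 202.50865173339844), (21.402952194213867, 19.69596
[... 3732 characters left out ...]
, 85.91438293457031)
blue 818.5 ((485.2647399902344, 20.94117546081543), (20.858062744140625, 48.26458740234375), 14.03624439239502)
blue 3075.0 ((435.9615478515625, 54.69230651855469), (44.126129150390625, 120.21919250488281), 11.309932708740234)
blue 945.0 ((372.44268798828125, 20.555782318115234), (37.04770278930664, 51.98835754394531), 82.64761352539062)
blue 130.5 ((334.0, 2.5), (5.0, 34.0), 90.0)
blue 233.5 ((297.0, 4.0), (8.0, 36.0), 90.0)
blue 455.5 ((216.0, 7.0), (14.0, 38.0), 90.0)
blue 1514.5 ((151.0, 10.5), (21.0, 90.0), 90.0)
blue 1012.0 ((81.5837631225586, 11.672588348388672), (23.226537704467773, 49.94417953491211), 85.91438293457031)
blue 84.0 ((27.5, 1.5), (3.0, 51.0), 90.0)
```

View pics/top0.png

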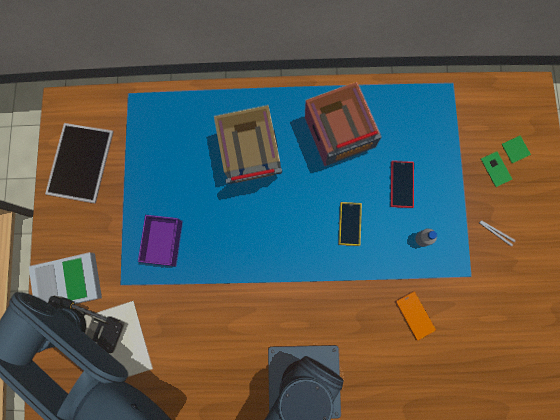

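View pics/scene0.png

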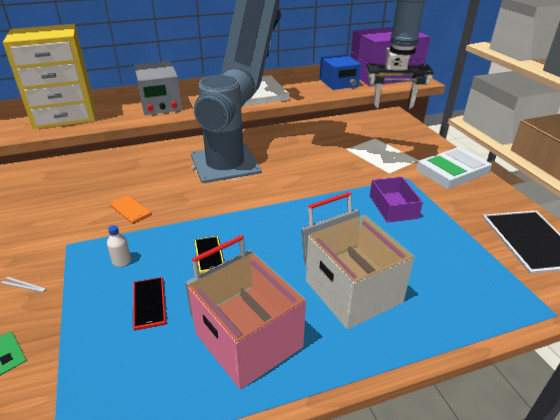

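The white box is at top (246,145) and scene (357,270). The pink-walled box at top (343,120) and scene (246,310) is the lookalike. The phone in the yellow case is at top (350,223) and scene (209,253). The flat orange slab at top (415,316) and the red phone at top (402,184) are not the ones meant. An enlarged crop should confirm this.

```bash
python3 - <<'E'
import cv2,numpy as np
t=cv2.imread('pics/top0.png');s=cv2.imread('pics/scene0.png')
r=lambda im,x,y,w,h,W,H:cv2.resize(im[y:y+h,x:x+w],(W,H),interpolation=cv2.INTER_CUBIC)
a=r(t,200,95,100,100,400,400); b=r(s,290,185,130,145,359,400)
c=r(t,320,190,60,60,200,200); d=r(s,180,225,60,60,200,200)
o=np.zeros((600,800,3),np.uint8); o[:400,:400]=a;o[:400,400:759]=b;o[400:,:200]=c;o[400:,200:400]=d
cv2.imwrite('pics/crop1.png',o)
E
```

```text
(no output)
```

View pics/crop1.png

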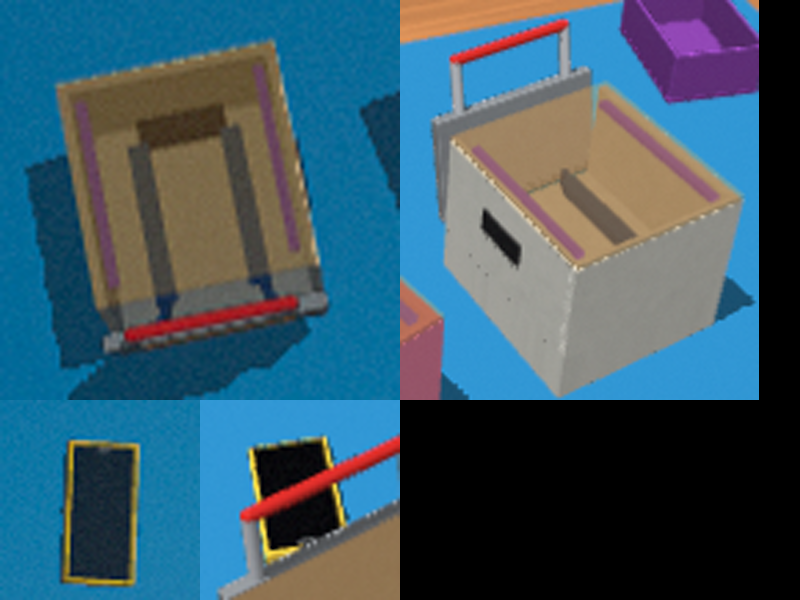

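The crop confirms both targets. It shows the white walls, amber roof, grey door slightly ajar with the red handle, and blue flared guides, and below it the yellow-rimmed phone. Next I measure the roof corners, handle ends and phone.

```bash
cat > m.py <<'E'
from h import *
def tri(dt,pt,ds,ps):
    a,u=rays(dt,pt);b,v=rays(ds,ps);out=[]
    for x,y in zip(u,v):
        s=np.linalg.lstsq(np.c_[x,-y],b-a,rcond=None)[0]; p,q=a+x*s[0],b+y*s[1]; out.append(np.r_[(p+q)/2,np.linalg.norm(p-q)])
    return np.array(out)
def redbar(d,win):
    x,y,w,h=win; I=d['img'][y:y+h,x:x+w].astype(int)
    m=((I[...,2]-np.maximum(I[...,1],I[...,0]))>70).astype(np.uint8)
    n,l,st,_=cv2.connectedComponentsWithStats(m); k=1+st[1:,4].argmax()
    p=np.argwhere(l==k)[:,::-1].astype(float); c=p.mean(0); D=np.linalg.svd(p-c)[2][0]; D*=np.sign(D[0])
    t=(p-c)@D; return np.array([c+D*(t.min()),c+D*t.max()])+[x,y]
def phone(d,win,z=11):
    x,y,w,h=win; hsv=cv2.cvtColor(d['img'][y:y+h,x:x+w],cv2.COLOR_BGR2HSV)
    m=cv2.inRange(hsv,(20,90,70),(36,255,255)); p=np.argwhere(m)[:,::-1].astype(np.float32)
    P=onz(d,p+[x,y],z)[:,:2]; r=cv2.minAreaRect(P.astype(np.float32)); return r,cv2.boxPoints(r)
E
python3 - <<'E'
from m import *
np.set_printoptions(precision=1,suppress=True)
t=shot('top');s=shot('scene')
T=lambda x,y:(200+x/4-.4,95+y/4-.4)
S=lambda x,y:(290+(x-400)*130/359-.3,185+y*145/400-.3)
ht=redbar(t,(215,150,80,45)); hs=redbar(s,(300,185,60,30)); print(ht,hs); H=tri(t,ht,s,hs);print('handle',H, np.linalg.norm(H[0,:3]-H[1,:3]))
ct=[T(57,87),T(273,42)];cs=[S(742,198),S(572,268)]
print('back corners tri',tri(t,ct,s,cs)); print(onz(t,ct,145),onz(s,cs,145))
print('front -y: scene z145',onz(s,[S(452,137)],145),'top',onz(t,[T(320,265)],145))
print('bottom back -y',onz(s,[S(560,395)],0))
# rails inner edges (top z=64) and stop
print('rails +y inner',onz(t,[T(150,148),T(173,292)],64),'-y',onz(t,[T(222,128),T(251,278)],64))
print('stop face',onz(t,[T(138,147),T(226,132)],61))
print(phone(t,(325,190,50,65)))
E
```

```text
[[231.1 178.4]
 [273.2 169.7]] [[308.2 206.7]
 [349.9 192.8]]
handle [[553.8 134.1 168.5 104.4]
 [597.  108.2 225.8  92.4]] 76.31355182876118
back corners tri [[761.4 237.8 143.    0.8]
 [788.8  80.1 144.5   3.8]]
[[760.8 237.8 145. ]
 [789.4  81.8 145. ]] [[763.1 235.8 145. ]
 [788.8  77.8 145. ]]
front -y: scene z145 [[622.7  52.5 145. ]] top [[622.3  51.4 145. ]]
bottom back -y [[787.   84.8   0. ]]
rails +y inner [[740.7 180.9  64. ]
 [627.5 164.   64. ]] -y [[754.7 126.   64. ]
 [636.5 105.6  64. ]]
stop face [[742.9 190.4  61. ]
 [752.5 123.3  61. ]]
(((458.7081298828125, -152.32359313964844), (64.11398315429688, 129.7677001953125), 85.27510070800781), array([[ 391.4, -178.9],
       [ 520.7, -189.6],
       [ 526. , -125.7],
       [ 396.7, -115. ]], dtype=float32))
```

```bash
cat > g.py <<'E'
from m import *
np.set_printoptions(precision=1,suppress=True)
PSI=np.radians(9.7); X=np.array([np.cos(PSI),np.sin(PSI),0]); Y=np.array([-X[1],X[0],0]); Z=np.array([0,0,1.])
M0=np.array([607.6,129.4,0])          # box origin
HINGE=M0+46.5*Z
def hand(th): return HINGE+148*(-np.sin(th)*X+np.cos(th)*Z)+6*(-np.cos(th)*X-np.sin(th)*Z)
def B(x,y,z): return M0+x*X+y*Y+z*Z
DOWN=lambda yaw:[np.pi,0,yaw]
YH=PSI-np.pi/2
E
python3 - <<'E'
from g import *
t=shot('top');s=shot('scene')
ht=redbar(t,(215,150,80,45)); hs=redbar(s,(300,185,60,30))[::-1]
H=tri(t,ht,s,hs);c=H[:,:3].mean(0); d=H[0]-H[1]; print(H,c,np.linalg.norm(d),'yaw',np.degrees(np.arctan2(-d[0],d[1])))
v=c-HINGE; print('box coords',v@X,v@Y,v@Z, 'r',np.hypot(v@X,v@Z),'expected',np.hypot(148,6))
th=np.arctan2(-(v@X),v@Z)-np.arctan2(6,148); print('theta',th,hand(th))
for yw in(YH,YH+np.pi):
    print(robot.inverse_kinematics(hand(th)-19*Z,DOWN(yw)),robot.inverse_kinematics(hand(1.57)-19*Z,DOWN(yw)))
for a in(-50,-55,-60):print(a,robot.inverse_kinematics(B(8,0,54.5),[np.pi,np.radians(a),PSI]))
print(robot.inverse_kinematics([436.8,-150.5,3],DOWN(np.radians(-4.7))))
E
```

```text
[[563.7 181.1 193.    1.8]
 [584.3  66.6 192.6   2.6]] [574.  123.8 192.8] 116.34782198761263 yaw 10.177510239411673
box coords -34.05575942809613 0.1575874055729611 146.30314376357913 r 150.21452867592689 expected 148.12157169028418
theta 0.18818430334666775 [574.5 123.7 190.8]
[ 0.   0.4  1.5 -0.   1.3  3. ] [-0.   0.4  2.  -0.   0.8  3. ]
[ 0.   0.4  1.5  0.   1.3 -0.1] [-0.   0.4  2.  -0.   0.8 -0.2]
-50 [-0.1  0.4  2.3  2.7  0.5 -1.4]
-55 [-0.1  0.5  2.4  2.8  0.7 -1.5]
-60 [-0.1  0.6  2.4  2.8  0.9 -1.5]
[-0.6  0.4  2.  -0.   0.8  1.1]
```

```bash
sed -i 's/radians(9.7)/radians(9.9)/; s/^YH=.*/YH=PSI+np.pi\/2/' g.py; python3 - <<'E'
from g import *
o=DOWN(YH); th=.188
robot.move_gripper(.5)
h=hand(th)+[0,0,1.5]
robot.move_ptp(h+70*Z,o)
print(robot.move_linear(h-18*Z,speed=120,f_stop=15))
robot.move_gripper(0)
print('w',robot.current_gripper_width(),robot.current_finger_force(),robot.current_tcp_pos(),robot.current_t())
for a in np.linspace(th,1.57,9)[1:]:
    robot.move_linear(hand(a)-18*Z,speed=130); 
    print(round(a,2),robot.current_contact_force())
print(robot.move_linear(hand(1.57)-22*Z,speed=40,f_stop=20),robot.current_contact_force(),robot.current_tcp_pos(),robot.current_gripper_width(),robot.current_t())
E
```

```text
False
w 0.10050847288982043 29.99984085559845 [574.5 123.6 174.4] 4.7417
0.36 [-4.3 -0.6  6.2]
0.53 [-2.9 -0.8  1.9]
0.71 [ 0.8 -0.  -3.6]
0.88 [ 4.8  1.9 -5.9]
1.05 [ 4.6  2.5 -5.6]
1.22 [ 5.2  3.4 -4.4]
1.4 [ 6.   3.3 -3.5]
1.57 [ 5.5  2.5 -3.5]
False [1.4 2.3 9.8] [464.3 104.1  20.3] 0.0962023491746774 7.7917
```

```bash
python3 - <<'E'
from g import *
print(robot.move_linear(robot.current_tcp_pos()-6*Z,speed=40,f_stop=25),robot.current_contact_force(),robot.current_tcp_pos())
robot.move_gripper(.5); p=robot.current_tcp_pos(); robot.move_linear(p+100*Z,speed=200)
robot.move_gripper(.95)
a=np.radians(-4.74); q=np.array([458.7,-152.3,0])-22*np.array([np.cos(a),np.sin(a),0])
robot.move_ptp(q+80*Z,DOWN(a))
t=shot('top');s=shot('scene')
r=lambda im,x,y,w,h,W,H:cv2.resize(im[y:y+h,x:x+w],(W,H),interpolation=cv2.INTER_CUBIC)
cv2.imwrite('pics/c2.png',np.hstack([r(t['img'],200,95,100,125,400,500),r(s['img'],280,170,130,165,394,500)]))
H=tri(t,redbar(t,(215,150,80,90)),s,redbar(s,(290,150,80,80))[::-1]);c=H[:,:3].mean(0);v=c-HINGE;d=H[0]-H[1]
print(H,c,np.degrees(np.arctan2(-d[0],d[1])),v@X,v@Y,v@Z,robot.current_t())
E
```

```text
True [-0.9 -0.2  3.7] [464.2 103.9  17.2]
[[463.9 202.8 215.6 139.9]
 [456.4  80.8 262.1  82.4]] [460.2 141.8 238.9] -3.512309158536184 -143.11124061050566 37.56360151579176 192.39044370354213 11.5417
```

View pics/c2.png

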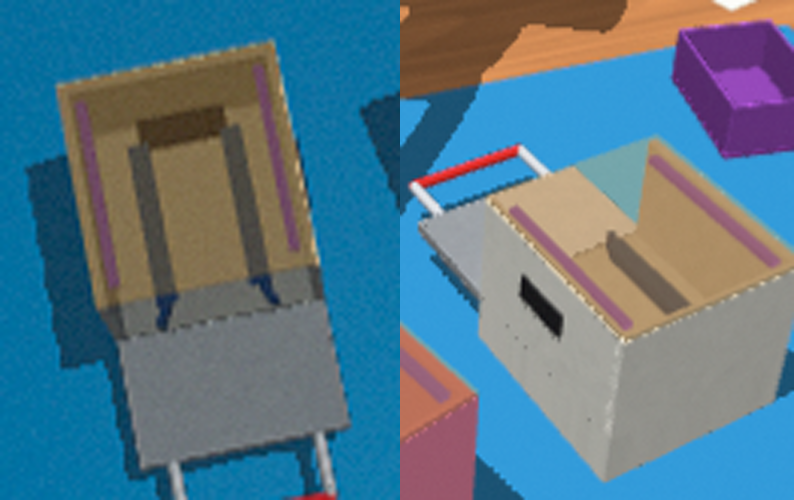

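The door looks level, with its shelf flush before the mouth: hinge line (125,338)–(325,303) and outer edge (142,467)–(348,425) in the top crop. I'll check the handle height and mouth midpoint, then pick up the phone.

```bash
python3 - <<'E'
from g import *
t=shot('top');s=shot('scene')
ht=redbar(t,(225,200,80,45));hs=redbar(s,(270,205,70,45))[::-1]; print(ht,hs)
H=tri(t,ht,s,hs);c=H[:,:3].mean(0);v=c-HINGE;d=H[0]-H[1]
print(H,np.degrees(np.arctan2(-d[0],d[1])),v@X,v@Y,v@Z)
T=lambda x,y:(200+x/4-.4,95+y/4-.4)
for n,P,z in(('outer',[T(142,467),T(348,425)],46.5),('hinge',[T(123,340),T(326,303)],46.5),('guides',[T(165,328),T(278,302)],61)):
    w=onz(t,P,z)-M0; print(n,w@X,w@Y)
a=np.radians(-4.74)
p=robot.current_tcp_pos()
print(robot.move_linear([p[0],p[1],3],speed=120,f_stop=10),robot.current_tcp_pos())
robot.move_gripper(0)
print('w',robot.current_gripper_width()*93,robot.current_finger_force(),robot.current_tcp_pos())
robot.move_linear([p[0],p[1],90],speed=150); print(robot.current_gripper_width()*93,robot.current_t())
E
```

```text
[[245.8 226.2]
 [282.9 218.7]] [[318.3 218.9]
 [285.5 230.4]]
[[453.5 157.2  42.2   3.4]
 [474.   50.2  44.6   3.8]] 10.84117605204697 -146.12562283000236 -0.5620841834162026 -3.101063936940591
outer [-96.7 -96. ] [ 78.4 -77.8]
hinge [ 1.5 -1.2] [ 75.5 -79.8]
guides [0.4 3. ] [ 41.7 -44.6]
True [ 436.  -148.8    2.3]
w 63.47722499987239 30.793892341534956 [ 436.4 -149.5    2.3]
63.44699197715299 13.5667
```

```bash
python3 - <<'E'
from g import *
o=DOWN(PSI)
def go(x,z): return B(x-22,-.5,z)
robot.move_ptp(go(-72,110),o)
t=shot('top');
robot.move_linear(go(-72,58),speed=150)
print('cmd',go(-72,58),'at',robot.current_tcp_pos(),robot.current_eef_rot(),PSI)
print(robot.move_linear(go(-72,46),speed=25,f_stop=4),robot.current_tcp_pos(),robot.current_contact_force())
z=robot.current_tcp_pos()[2]
t=shot('top');s=shot('scene')
r=lambda im,x,y,w,h,W,H:cv2.resize(im[y:y+h,x:x+w],(W,H),interpolation=cv2.INTER_CUBIC)
cv2.imwrite('pics/c3.png',np.hstack([r(t['img'],200,95,100,125,400,500),r(s['img'],280,170,130,165,394,500)]))
print(robot.current_t())
E
```

```text
cmd [515.1 112.7  58. ] at [515.2 111.9  58.1] [-3.1  0.   0.2] 0.17278759594743864
True [515.6 112.8  48.7] [-1.1 -0.4  5.3]
15.7167
```

View pics/c3.png

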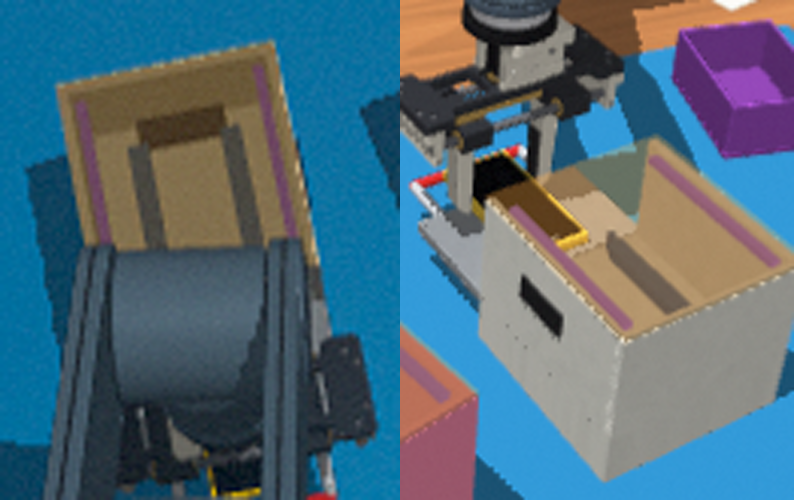

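The phone is held level and straight over the shelf, its leading end by the mouth at about crop (585,240). I'll slide it in.

```bash
python3 - <<'E'
from g import *
z=robot.current_tcp_pos()[2]+0.8
def go(x,z): return B(x-22,-.5,z)
robot.move_linear(go(-72,z),speed=30)
print(robot.move_linear(go(-24,z),speed=50,f_stop=15),robot.current_contact_force(),(robot.current_tcp_pos()-M0)@np.c_[X,Y,Z])
robot.move_linear(robot.current_tcp_pos()-1*Z,speed=30,f_stop=4)
robot.move_gripper(.95); p=robot.current_tcp_pos()
robot.move_linear(p-25*X+0*Z,speed=100)
robot.move_linear(p-30*X+110*Z,speed=200)
robot.move_gripper(0)
for a in(-50,-55,-60,-65):
  for x in(-110,-98,10):
    print(a,x,robot.inverse_kinematics(B(x,0,57),[np.pi,np.radians(a),PSI]),robot.inverse_kinematics(B(x,0,57),[np.pi,np.radians(a),PSI+np.pi]))
robot.move_ptp(B(-190,0,230),DOWN(PSI)) 
t=shot('top');s=shot('scene')
r=lambda im,x,y,w,h,W,H:cv2.resize(im[y:y+h,x:x+w],(W,H),interpolation=cv2.INTER_CUBIC)
cv2.imwrite('pics/c4.png',np.hstack([r(t['img'],200,95,100,125,400,500),r(s['img'],280,170,130,165,394,500)]))
print(robot.current_t())
E
```

```text
False [-0.1  4.4 -2.4] [-45.8  -0.2  49.6]
-50 -110 None [ 0.1  0.9  1.1 -0.1  2.  -1.7]
-50 -98 [-0.2  0.4  2.6  2.7  0.7 -1.5] [ 0.1  1.   1.1 -0.1  2.  -1.7]
-50 10 [-0.1  0.4  2.3  2.7  0.5 -1.4] [ 0.1  1.2  0.6 -0.1  2.3 -1.7]
-55 -110 None [ 0.1  1.   1.  -0.1  2.1 -1.7]
-55 -98 None [ 0.1  1.   1.  -0.1  2.1 -1.7]
-55 10 [-0.1  0.5  2.4  2.8  0.7 -1.5] [ 0.1  1.3  0.4 -0.1  2.4 -1.7]
-60 -110 None [ 0.1  1.1  1.  -0.1  2.2 -1.7]
-60 -98 None [ 0.1  1.1  0.9 -0.1  2.2 -1.7]
-60 10 [-0.1  0.6  2.4  2.8  0.9 -1.5] [ 0.1  1.4  0.3 -0.1  2.5 -1.7]
-65 -110 None [ 0.1  1.1  0.9 -0.1  2.2 -1.7]
-65 -98 None [ 0.1  1.1  0.9 -0.1  2.3 -1.7]
-65 10 [-0.1  0.7  2.5  2.8  1.1 -1.6] None
21.1417
```

View pics/c4.png

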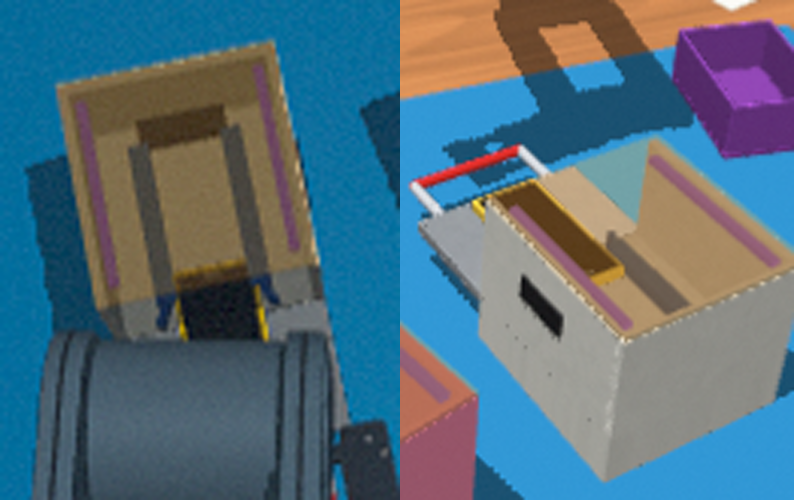

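The phone is between the flared guides, its leading edge at crop row 272, central. Next I push it in two stages: tool down first, then tilted so the gripper body clears the roof.

```bash
python3 - <<'E'
from g import *
o=DOWN(PSI)
robot.move_linear(B(-106,-.5,90),o,speed=200)
robot.move_linear(B(-106,-.5,51),speed=120,f_stop=12)
print('down',robot.current_tcp_pos(),robot.current_contact_force())
print(robot.move_linear(B(-49,-.5,51),speed=60,f_stop=20),robot.current_contact_force(),(robot.current_tcp_pos()-M0)@np.c_[X,Y,Z])
robot.move_linear(robot.current_tcp_pos()-10*X,speed=100)
robot.move_linear(robot.current_tcp_pos()-60*X+130*Z,speed=250)
for a in(-45,-50,-55,-60):
    print(a,[robot.inverse_kinematics(B(x,-.5,z),[np.pi,np.radians(a),PSI]) is not None for x,z in((-64,57),(-58,57),(-52,57),(-64,130),(-100,150),(16,57))])
t=shot('top');s=shot('scene',)
e=onz(t,[[0,0]],0)
r=lambda im,x,y,w,h,W,H:cv2.resize(im[y:y+h,x:x+w],(W,H),interpolation=cv2.INTER_CUBIC)
cv2.imwrite('pics/c5.png',np.hstack([r(t['img'],200,95,100,125,400,500),r(s['img'],280,170,130,165,394,500)]))
print(robot.current_t(),robot.current_qpos())
E
```

```text
down [503.4 110.7  51.7] [ 0.3  0.1 -0. ]
False [-0.3  0.7 -0.2] [-49.   -0.5  50.9]
-45 [True, True, True, True, True, True]
-50 [True, True, True, True, True, True]
-55 [True, True, True, True, True, True]
-60 [False, False, True, True, False, True]
24.7583 [-0.   0.2  1.7  0.   1.2  1.4]
```

View pics/c5.png

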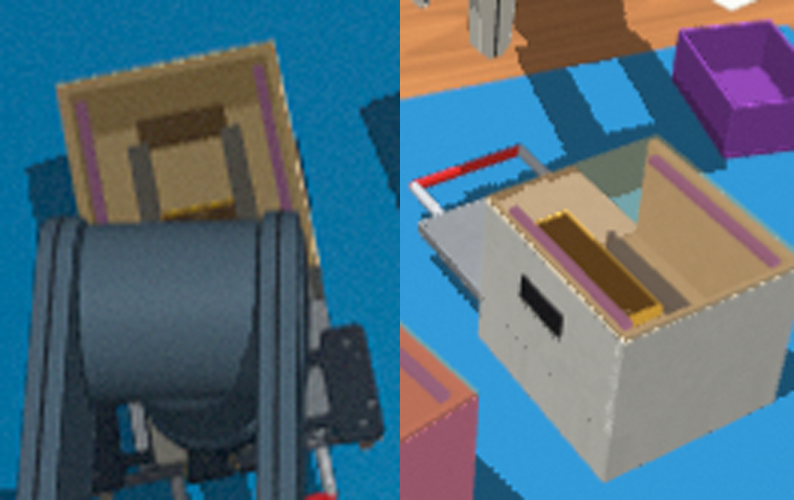

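```bash
python3 - <<'E'
from g import *
ot=[np.pi,np.radians(-55),PSI]
qt=np.array(robot.inverse_kinematics(B(-75,-.5,130),ot)); q=np.array(robot.current_qpos())
print(qt)
a=q.copy(); a[1]=-.4; robot.move_j(a)
b=qt.copy(); b[1]=-.4; robot.move_j(b)
print(robot.current_t(),robot.current_tcp_pos())
robot.move_j(qt); print(robot.current_tcp_pos(),robot.current_contact_force())
robot.move_linear(B(-62,-.5,57),speed=120,f_stop=15)
print((robot.current_tcp_pos()-M0)@np.c_[X,Y,Z],robot.current_contact_force())
print(robot.move_linear(B(20,-.5,56.5),speed=50,f_stop=18),(robot.current_tcp_pos()-M0)@np.c_[X,Y,Z],robot.current_contact_force(),robot.current_t())
s=shot('scene'); t=shot('top')
r=lambda im,x,y,w,h,W,H:cv2.resize(im[y:y+h,x:x+w],(W,H),interpolation=cv2.INTER_CUBIC)
cv2.imwrite('pics/c6.png',np.hstack([r(t['img'],200,95,100,125,400,500),r(s['img'],280,170,130,165,394,500)]))
E
```

```text
[-0.2  0.2  2.5  2.5  0.6 -1.3]
28.1333 [506.8 121.7 410.4]
[534.3 116.1 130.8] [-1.1 -1.   0. ]
[-61.7  -0.5  57.9] [ 0.6 -0.   0.1]
True [13.7 -0.5 56.2] [-5.1 -2.8  6.8] 31.35
```

View pics/c6.png

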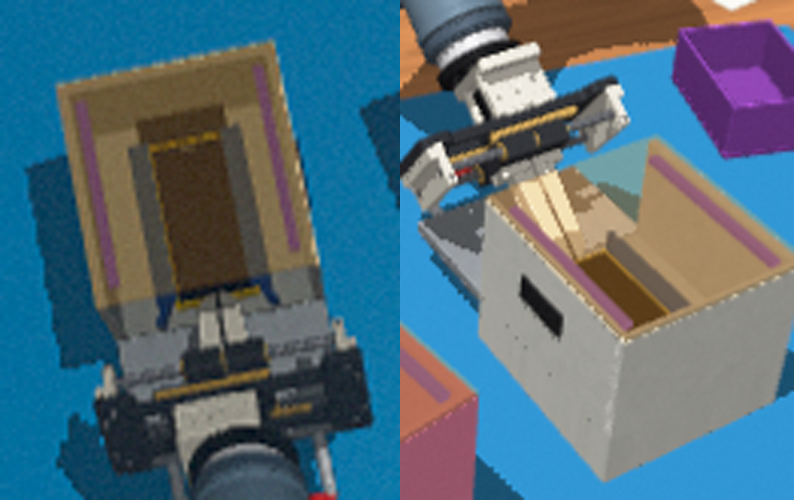

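The phone's leading edge, at crop (150,148)–(215,135), meets the stop, so it looks home. I'll give it one firmer confirming push, retract, and swing the door shut.

```bash
python3 - <<'E'
from g import *
bx=lambda:(robot.current_tcp_pos()-M0)@np.c_[X,Y,Z]
robot.move_linear(robot.current_tcp_pos()-4*X,speed=60)
print(robot.move_linear(B(24,-.5,56.5),speed=40,f_stop=28),bx(),robot.current_contact_force())
robot.move_linear(robot.current_tcp_pos()-50*X+3*Z,speed=150)
robot.move_linear(B(-70,0,130),speed=200)
t=shot('top')
cv2.imwrite('pics/c7.png',cv2.resize(t['img'][95:195,200:300],(600,600),interpolation=cv2.INTER_CUBIC))
q=np.array(robot.current_qpos()); b=q.copy(); b[1]=-.4; robot.move_j(b)
qt=np.array([0,-.4,1.9,0,1.6,-.2]); robot.move_j(qt)
robot.move_gripper(.5)
h=hand(1.57); robot.move_ptp(h+80*Z,DOWN(YH)); print(robot.current_t(),robot.current_tcp_pos(),h)
E
```

```text
True [13.2 -0.3 55.1] [-8.2 -3.4  8.1]
38.325 [461.8 104.  121.4] [461.8 104.   40.6]
```

View pics/c7.png

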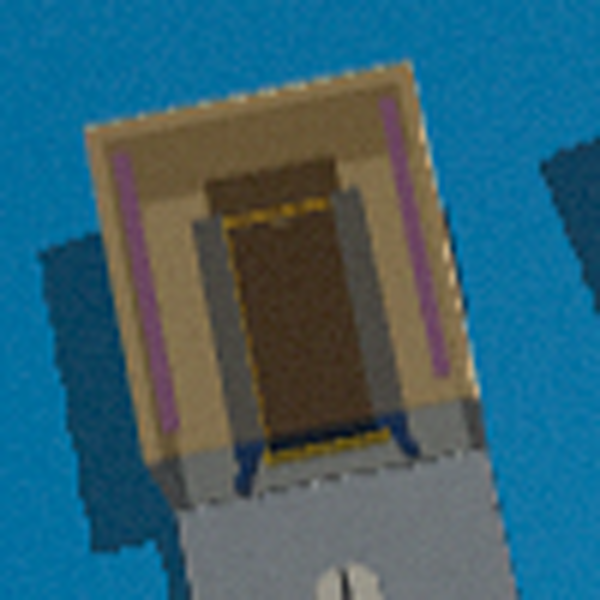

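The phone is home and straight: leading edge on the stop at (225,220)–(325,203), outer end inside the mouth at (268,458)–(390,435). Now I close the door.

```bash
python3 - <<'E'
from g import *
bx=lambda:(robot.current_tcp_pos()-M0)@np.c_[X,Y,Z]
d=Z*1.5-19*Z
print(robot.move_linear(hand(1.57)+d,speed=120,f_stop=15),bx())
robot.move_gripper(0); print('w',robot.current_gripper_width()*93)
for a in np.linspace(1.57,0,10)[1:]:
    robot.move_linear(hand(a)+d,speed=110); print(round(a,2),robot.current_contact_force())
print(robot.move_linear(hand(0)+d+12*X,speed=30,f_stop=30),bx(),robot.current_contact_force())
robot.move_gripper(.5)
robot.move_linear(robot.current_tcp_pos()+80*Z,speed=150)
robot.move_linear(robot.current_tcp_pos()-170*X+30*Z,speed=250)
t=shot('top');s=shot('scene')
r=lambda im,x,y,w,h,W,H:cv2.resize(im[y:y+h,x:x+w],(W,H),interpolation=cv2.INTER_CUBIC)
cv2.imwrite('pics/c8.png',np.hstack([r(t['img'],200,95,100,125,400,500),r(s['img'],280,170,130,165,394,500)]))
H=tri(t,redbar(t,(215,150,80,45)),s,redbar(s,(305,180,60,40))[::-1]);v=H[:,:3].mean(0)-HINGE
print(H,v@X,v@Y,v@Z,robot.current_t())
E
```

```text
False [-147.4   -0.1   23.9]
w 8.64374510285186
1.4 [ 7.5  2.9 -0.8]
1.22 [ 6.9  3.  -1.9]
1.05 [ 7.4  1.8 -3.1]
0.87 [ 6.4  1.8 -4.1]
0.7 [ 4.2  0.7 -2.6]
0.52 [-2.8 -1.3  4.3]
0.35 [-3.1 -1.4  9.7]
0.17 [-1.4 -0.5  7.6]
0.0 [-0.  -0.4  5.6]
True [ -3.9  -0.1 178.2] [-2.4 -1.5  6.3]
[[623.7 122.6 226.9  78.2]
 [612.   79.8 195.4  14.1]] 5.241340871232843 -29.581094946282043 164.64466646666546 46.175
```

View pics/c8.png

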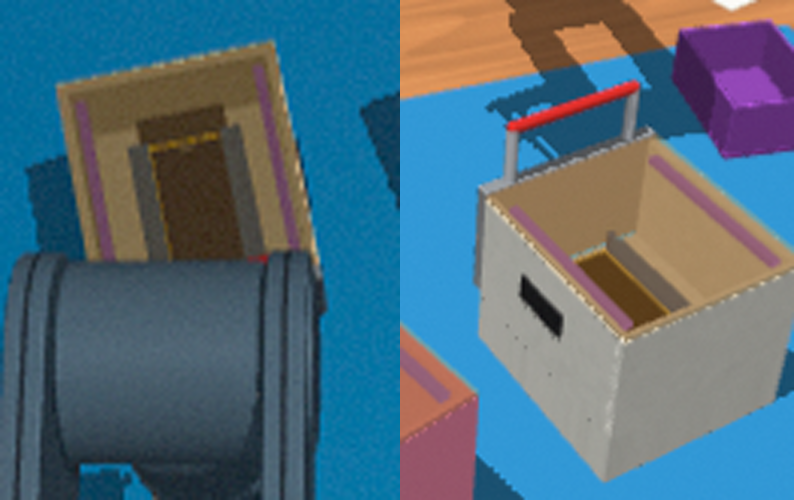

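The door looks shut in the scene view. I'll move the arm clear and measure the handle before handing in.

```bash
python3 - <<'E'
from g import *
robot.move_ptp([196.7,513.6,250],DOWN(1.2))
t=shot('top');s=shot('scene')
H=tri(t,redbar(t,(215,145,80,45)),s,redbar(s,(305,180,60,40))[::-1]);v=H[:,:3].mean(0)-HINGE
print(H,v@X,v@Y,v@Z,'theta',np.arctan2(-(v@X),v@Z)-np.arctan2(6,148),robot.current_t())
E
```

```text
[[593.5 186.3 197.7   0.8]
 [614.2  71.8 197.6   1.3]] -3.751306258160752 0.31124972535960843 151.12908985625393 theta -0.01570158079165097 48.025
```

Theta is about -0.016, which is shut within calibration and matches the hard stop felt.

```bash
python3 -c "
from bench import robot
print(robot.hand_in())"
```

```text
the job is handed in; nothing more can be done
None
```

The yellow-cased phone is in the UV curing box, screen up between the rails and home against the stop, with the door pushed back up fully shut; the job was handed in at about 48 s.

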